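# Open the sprung nut box on the market stall

## Task

Open the grey nut box for the customers: press down the steel release tab on its front with the fingertips so that the sprung lid pops up, then gently push the lid all the way back against its stop, so that it stays fully open by itself, and take the hand away. Only touch and push, with nothing pinched, picked up or carried; leave the box where it stands and do not disturb the things round it.

Things in the scene. Friction and masses are not known exactly. Their poses are not given: they have to be found in the camera images.
- nut_box: Painted grey steel nut box standing on the table, 120 mm deep (its x) x 150 mm wide (its y) x 60 mm high without the lid, open inside with three compartments of nuts, 2.2 kg, not fastened down. Origin: centre of its underside. Its x points from the front (tab side, towards the robot) to the back (hinge side), its z is up.
- tab_pad (a point): Where to press: upper face of the release tab's flat ribbed steel pad, 44 mm wide (y), in front of the box; (-103, 0, 38) mm in the box frame, 30 mm in front of the tab's pivot (parallel to the box's y). The pad reaches 5 to 47 mm in front of the pivot. Behind it a 30 mm wide upright (front face 6 mm before the pivot) rises to a hook over the lid's edge, top 70 mm above the table.
- tab (a joint): Angle of the release tab, rad: 0 at rest, up to 0.32 fully pressed (this point then is about 9 mm lower). The hook lets the lid go at about 0.12. The tab springs back; a downward push of about 2 to 5 N on the pad works it.
- lid_hinge (a point): Middle of the lid's hinge axis at the back of the box, at (60.5, 0, 60) mm in the box frame; the axis runs along the box's y.
- lid_front (a point): Middle of the lid's front edge, 132.5 mm from the hinge axis; it moves with the lid. (-72, 0, 62.5) mm in the box frame when shut.
- lid (a joint): Angle of the lid, rad: 0 shut and hooked, 1.92 fully open, leaning back on its stop. When the tab is pressed, springs lift it to about 0.75 and hold it there, front edge about 150 mm above the table. Beyond that it is free but damped, falls back to 0.75 if let go before upright (1.57), and leans on to the stop by itself once well beyond upright.
- lid_panel: The flat grey lid, 130 mm (hinge to front edge) x 154 mm wide x 5 mm thick, 0.11 kg, underside level with the hinge axis when shut; it juts 12 mm beyond the front wall. Origin: middle of the hinge axis; its x points from front edge to hinge. Under 2 N at the front edge swings it slowly.
- chrome_cap_0: Bystander: loose round chromed wheel cap, 115 mm across, 69 mm high, left of the box. Origin: centre of its underside.
- pliers_red: Bystander: loose pliers with red grips, 170 mm long, 14 mm high, lying right of the box. Origin: centre of its underside.
- bolt_tin: Bystander: loose small open grey tin, 60 mm across, 45 mm high, right of the box. Origin: centre of its underside.
- tape_measure: Bystander: loose yellow tape measure, 66 x 76 x 34 mm, right of the box. Origin: centre of its underside.

How it is judged:
On the way, in this order (a step that is already met when the one before it is completed fails the run):
1. the release tab is pressed down (value of joint tab above 0.07 rad).
2. the lid has sprung up (value of joint lid above 0.4 rad), for 0.05 s.
At the end, for the whole second after the job is handed in: The lid leans back fully open (joint above 1.8 of 1.92 rad) by itself, the tab has sprung back (below 0.05 rad), and the box stands upright at rest within 40 mm of where it stood (value of joint lid above 1.8 rad and value of joint tab below 0.05 rad and linear speed of nut_box below 0.02 m/s and distance of nut_box from where it was at the start of the episode below 0.04 m and angle between nut_box's own z axis and vertical below 0.05 rad); the robot touches nothing.
It fails at once if the nut box is lifted, tipped or shoved more than 40 mm (height (world z) of nut_box above 0.015 m or angle between nut_box's own z axis and vertical above 0.2 rad or distance of nut_box from where it was at the start of the episode above 0.04 m).
It fails at once if the lid is pinched or forced (more than 25 N between fingers and lid) (contact force between the fingers and lid_panel above 25 N).
It fails at once if a bystander is picked up or shifted more than 30 mm (distance of any of chrome_cap_0, pliers_red, bolt_tin, tape_measure from where it was at the start of the episode above 0.03 m).
It also fails if it takes over 40 s, if anything falls off the work surface, if the arm or the gripper's body presses on something with over 40 N, if the wrist force passes 120 N, or if a joint passes its speed limit or range.

## Robot

A 7-joint arm with a two-finger parallel gripper is mounted at the origin on a cart in front of the work surface, level with it; the furniture and walls round the work are solid. World frame = base frame: x ahead of the robot, y to its left, z up, the work surface at z = 0. Lengths are in m, angles in rad, forces in N, time in s.
With the tool pointing down it reaches from about 0.4 to 0.85 m from the base axis. Payload 4.5 kg.
Tool frame: the origin (TCP) lies between the finger pads; the fingertips stand 19 mm ahead of it and the grasp point (between the pads) is the TCP (r.nose_length is the distance from the TCP to the fingertips, in m); z points along the fingers, x is the direction in which the jaws open and shut, and the axes are right-handed (so a half turn about z gives the same grasp; the last joint's range is limited). The gripper opens to 88 mm and grips with 3 to 60 N. Pads are 18 mm wide; open, the fingers measure 123 mm over their backs; the gripper's body (75 mm by 187 mm) begins 45 mm behind the grasp point.
Start: joints at [1.3, 0.689, -0.195, 1.565, 0.157, 0.902, -0.215], TCP at [0.188, -0.596, 0.258] pointing down, gripper open.
Joint ranges: [-3.01, 3.01], [-0.46, 2.08], [-1.47, 1.51], [0.13, 2.56], [-1, 4.14], [0.04, 2.09], [-2.66, 2.66]. Speed limits (rad/s): [2.57, 2.57, 3.14, 3.14, 3.14, 3.14, 3.14].

## Interface

Orientations are given as a unit quaternion [x, y, z, w].
In Python, from plant import get_state, vision, r gives the robot as it stands.
- The arm moves only by the tool play_rows, never from a script. Its argument "deltas" is a list that holds one entry, the list of rows, each a list of 7 numbers: the gripper command: -1 is fully open, 1 is shut, values between are in proportion, then the shift along the tool's x, y, z normalised to -1 to 1, where 1 is 300 mm, then the turn, a rotation vector about the tool's x, y, z normalised to -1 to 1, where 1 is pi rad. A call has 1 to 5 rows; each row is the pose to reach, as a shift and turn from the pose measured when the call began, along the tool's axes at that moment, turning the shorter way round; what a row does not reach only later rows make up. A row lasts 1/8 s, in which the tool goes at most 62.5 mm and 10.7 degrees, less where a joint would pass 70% of its speed; a pose out of reach is approached as far as the arm can. A call with a number of a shift or a turn outside -1 to 1 is refused whole. A call with a gripper value outside its range is refused whole. The fingers move at their own pace and stop on an object; "force" is the grip in N (left out, the last holds). Time passes only in rows, so rows that repeat a pose let the fingers close. It gives the time, the measured TCP pose, the force and the opening at its end, in the units of the state.
- get_state(): the state, without advancing time (a new reading comes with each control period).
- vision.snapshot(name): name is "scene" or "top" or "wrist"; returns the picture (400x640x3 uint8, red, green, blue); there is no depth.
- vision.camera_model(name): a dict with "vfov" (degrees; the focal length in pixels is half the picture's height over the tangent of half this angle, whatever the lens; pixels are square), "cx", "cy" (the principal point, pixels), "world_to_cam" (4x4, takes a point from world to camera coordinates). Camera axes: x right, y up, looking along -z (the intrinsics and any distortion apply to the point x, -y, -z); pixel columns grow to the right and rows downward; lengths in m; the calibration is good to about 2 mm. The wrist camera is an equidistant fisheye: a pixel r from the principal point sees the ray r / f radians off the axis. A picture is of the moment at which its call begins: read the wrist's pose just before it. camera_model takes no time and is no camera call; for the wrist camera it gives the pose at the moment of the call.
- r.finish_job(): hands the job in, once; it reports no verdict.
The state is a dict: "clock": time; "q": joint angles; "qd": joint speeds; "joint_torque": joint torques, N m; "tool_pos": TCP position; "eef_rot": TCP orientation; "contact_force": force on the tool from outside, world axes, zero at the start; "moment": the same for the moment, N m; "opening": opening from 0.0 (shut) to 1.0 (fully open).
Only numpy, scipy, OpenCV 4.12 (cv2) and the standard library are available. Lean on these libraries where they do the work, as an engineer would, in place of code of your own. Each camera call takes 0.05 s, during which the arm holds its last target.

## Working session

There is one attempt and no reset: what is moved stays moved. The work goes in short steps, Python scripts to look and compute and a tool call to move; the robot and the scene stay as the last step left them, time stands still between calls to the robot, and variables do not carry over. Pictures are saved under pics/ and viewed, and the job is handed in when it is done.

Besides the shell and the picture viewer there is one more tool, called after "Request:" in YAML: its name, and indented under it one key for each argument. play_rows: Moves the arm, as the interface text tells. Scaled input: -1 to 1 covers 300 mm each way for a shift and pi rad each way for a turn. Its arguments: {"type":"object","properties":{"deltas":{"type":"array"},"force":{"type":"number"}},"required":["deltas"]}

```bash
mkdir -p pics; ls; python3 - <<'E'
from plant import get_state, vision, r
import cv2
for n in ("scene","top"):
    im=vision.snapshot(n); cv2.imwrite(f"pics/{n}0.png",im[:,:,::-1])
    m=vision.camera_model(n); print(n,m)
s=get_state(); print(s["clock"],s["tool_pos"],s["eef_rot"],s["opening"],s["contact_force"])
E
```

```text
pics
scene {'vfov': 45.60301650225634, 'cx': 323.3840151008215, 'cy': 204.9994131315508, 'world_to_cam': array([[-0.72480831, -0.68894503, -0.00276702,  0.36601029],
       [ 0.4305438 , -0.45608404,  0.77885775, -0.32071937],
       [-0.53785217,  0.56333124,  0.62719451, -1.2166892 ],
       [ 0.        ,  0.        ,  0.        ,  1.        ]])}
top {'vfov': 56.46778713334841, 'cx': 323.6831243046526, 'cy': 199.19526294505673, 'world_to_cam': array([[ 0.00713449, -0.99981847,  0.01766726, -0.05463256],
       [ 0.99152255,  0.00936532,  0.12959674, -0.5461505 ],
       [-0.12973867,  0.01659288,  0.99140938, -1.3478438 ],
       [ 0.        ,  0.        ,  0.        ,  1.        ]])}
0.1 [ 0.1873586  -0.59568471  0.25700453] [ 8.06274105e-01 -5.91541523e-01 -7.09095115e-04 -4.37309137e-04] 1.002352092368278 [-0.71558895  0.53858749  0.02012351]
```

View pics/scene0.png

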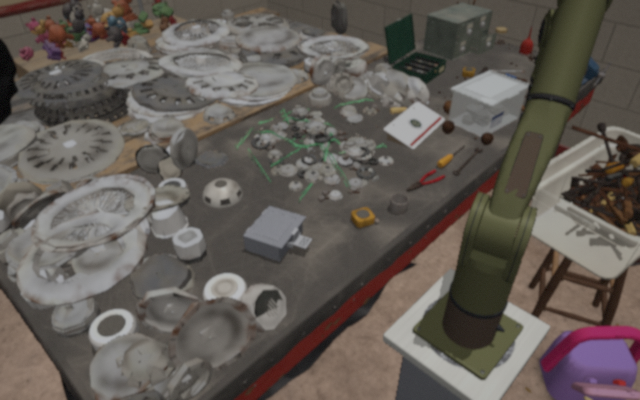

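View pics/top0.png

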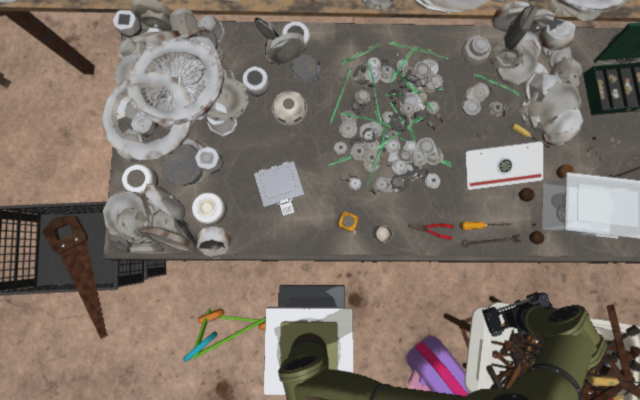

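The top view shows the box at about (278,184), its tab at (287,208), the tape at (348,221), the tin at (383,233), and the cap at (290,108). I'll zoom in on the box next.

```bash
cat > h.py <<'E'
import numpy as np
from plant import get_state, vision, r
def ray(n,u,v,z):
    m=vision.camera_model(n); f=200/np.tan(np.radians(m["vfov"]/2))
    W=m["world_to_cam"]; R=W[:3,:3]; c=-R.T@W[:3,3]
    d=R.T@np.array([(u-m["cx"])/f,-(v-m["cy"])/f,-1])
    return c+d*(z-c[2])/d[2]
def proj(n,p):
    m=vision.camera_model(n); f=200/np.tan(np.radians(m["vfov"]/2))
    q=(m["world_to_cam"]@np.append(p,1))[:3]
    return m["cx"]+f*q[0]/-q[2], m["cy"]-f*q[1]/-q[2]
E
python3 - <<'E'
import cv2
im=cv2.imread("pics/top0.png")[150:230,230:330]; cv2.imwrite("pics/topz.png",cv2.resize(im,None,fx=7,fy=7,interpolation=cv2.INTER_CUBIC)) 
im=cv2.imread("pics/scene0.png")[195:270,230:330]; cv2.imwrite("pics/scz.png",cv2.resize(im,None,fx=7,fy=7,interpolation=cv2.INTER_CUBIC)) 
E
```

```text
(no output)
```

View pics/topz.png

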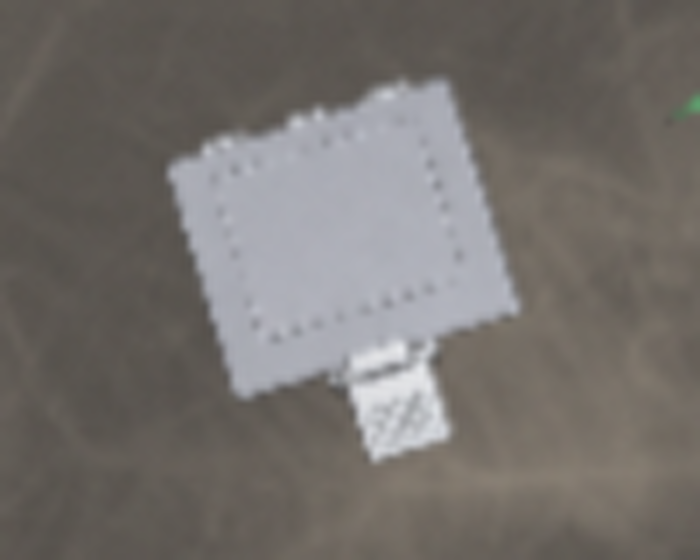

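View pics/scz.png

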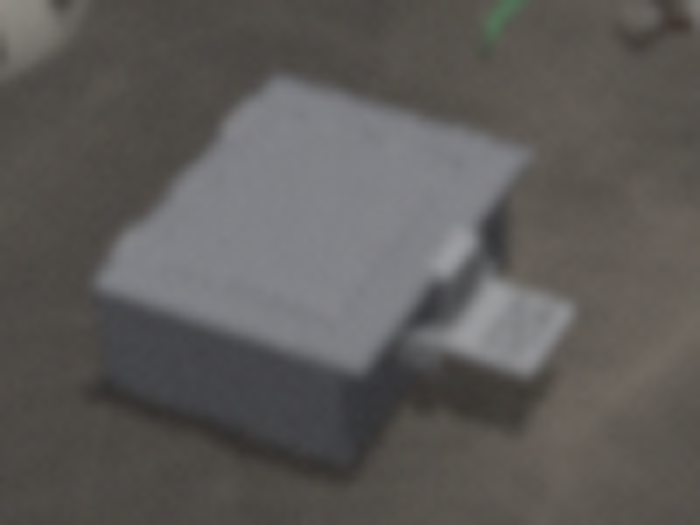

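```bash
python3 - <<'E'
from h import *
def z(x,y): return 230+(x+.5)/7-.5,150+(y+.5)/7-.5
L=[ray("top",*z(*p),0.065)[:2] for p in [(170,168),(450,80),(520,312),(240,397)]]
L=np.array(L); print(L, [np.linalg.norm(L[i]-L[(i+1)%4]) for i in range(4)])
bx=(L[0]+L[1]-L[2]-L[3]);yb=(L[0]-L[1]+L[3]-L[2]); print("yaws",np.arctan2(bx[1],bx[0]),np.arctan2(-yb[0],yb[1]))
yaw=(np.arctan2(bx[1],bx[0])+np.arctan2(-yb[0],yb[1]))/2
R=np.array([[np.cos(yaw),-np.sin(yaw)],[np.sin(yaw),np.cos(yaw)]])
c=L.mean(0); o=c-R@[(-72+60)/2e3,0]  # lid centre
print("yaw",yaw,"origin",o)
P=np.array([ray("top",*z(*p),0.038)[:2] for p in [(372,460),(450,437)]]); print("pad front in box",(P-o)@R)
H=np.array([ray("top",*z(*p),0.07)[:2] for p in [(352,362),(405,345)]]); print("hook in box",(H-o)@R)
def zs(x,y): return 230+(x+.5)/7-.5,195+(y+.5)/7-.5
for p in [(95,290),(275,78),(530,155),(365,372)]: print("scene lid",(ray("scene",*zs(*p),0.065)[:2]-o)@R)
for p in [(535,380),(577,305)]: print("scene pad",(ray("scene",*zs(*p),0.038)[:2]-o)@R)
pad=o+R@[-.103,0]; print("pad",pad, np.hypot(*pad))
s=get_state();from scipy.spatial.transform import Rotation as Ro
print(Ro.from_quat(s["eef_rot"]).as_matrix())
for n,u,v,zz in [("tape",348,221,.03),("tin",383,233,.045),("cap",290,108,.06)]: print(n,ray("top",u,v,zz))
E
```

```text
[[0.63489726 0.20647913]
 [0.68354614 0.06119392]
 [0.56065765 0.02268528]
 [0.51488063 0.16664473]] [np.float64(0.1532139264169421), np.float64(0.1287808058115189), np.float64(0.1510624375093338), np.float64(0.1264546152790411)]
yaws 0.3119919688285384 0.31554897970569784
yaw 0.3137704742671181 origin [0.60420248 0.11610265]
pad front in box [[-0.11809375  0.0217773 ]
 [-0.11877874 -0.02085531]]
hook in box [[-0.06996274  0.01500101]
 [-0.06967578 -0.01362305]]
scene lid [0.05651859 0.07684436]
scene lid [ 0.06077485 -0.07818343]
scene lid [-0.0685396  -0.07971623]
scene lid [-0.0704965   0.07128759]
scene pad [-0.12206979  0.02114016]
scene pad [-0.11728576 -0.02767292]
pad [0.50623129 0.08431198] 0.5132042756685046
[[ 3.00156246e-01 -9.53889845e-01 -6.26077032e-04]
 [-9.53888604e-01 -3.00156870e-01  1.54410048e-03]
 [-1.66082308e-03  1.33736344e-04 -9.99998612e-01]]
tape [ 0.46669456 -0.14095719  0.03      ]
tin [ 0.42275063 -0.26785591  0.045     ]
cap [0.88850316 0.07959476 0.06      ]
```

```bash
cat >> h.py <<'E'
from scipy.spatial.transform import Rotation as Ro
O=np.array([.6042,.1161]); YAW=.3138
RB=Ro.from_euler("z",YAW)
def box2w(p): return RB.apply(p)+[*O,0]
def w2box(p): return RB.inv().apply(np.array(p)-[*O,0])
def norm_shift(pb):   # shift units to put TCP at box-frame point pb
    s=get_state(); T=Ro.from_quat(s["eef_rot"])
    return np.round(T.inv().apply(box2w(np.array(pb))-s["tool_pos"])/.3,4)
def status():
    s=get_state(); T=Ro.from_quat(s["eef_rot"])
    print("t",round(s["clock"],2),"tcp box mm",np.round(w2box(s["tool_pos"])*1e3,1),"F",np.round(s["contact_force"],2),"open",round(s["opening"],2))
    tgt=RB*Ro.from_matrix(np.array([[0,-1,0],[-1,0,0],[0,0,-1]]).T)
    print("turn needed",np.round((T.inv()*tgt).as_rotvec()/np.pi,4),"q",np.round(s["q"],2))
E
python3 - <<'E'
from h import *
status(); print(norm_shift([-.113,0,.257]), norm_shift([-.113,0,.12]), r.nose_length)
E
```

```text
t 0.1 tcp box mm [-616.2 -548.4  257. ] F [-0.72  0.54  0.02] open 1.0
turn needed [ 0.      0.0005 -0.0028] q [ 1.3   0.69 -0.19  1.57  0.16  0.9  -0.22]
[-1.8428 -1.6609  0.0029] [-1.842  -1.661   0.4595] 0.019
```

Request:
play_rows:
  deltas:
    - [[1, -0.12, -0.11, 0, 0, 0, 0], [1, -0.26, -0.24, 0, 0, 0, 0], [1, -0.4, -0.36, 0, 0, 0, 0], [1, -0.54, -0.49, 0, 0, 0, 0], [1, -0.68, -0.61, 0, 0, 0, 0]]
  force: 10

```text
clock: 0.72
tool_pos: [0.3014, -0.3443, 0.2572]
eef_rot: [0.806, -0.591, -0.001, -0.001]
contact_force: [0.5, -1.2, 0.8]
opening: 0.458
```

```bash
python3 -c "
from h import *
status(); print(norm_shift([-.113,0,.257]))"
```

```text
t 0.72 tcp box mm [-430.2 -344.5  257.2] F [ 0.53 -1.21  0.77] open 0.46
turn needed [-0.0001  0.0006 -0.0028] q [ 0.87  0.48 -0.18  2.05  0.14  0.62 -0.67]
[-1.1573 -1.0472  0.0031]
```

Request:
play_rows:
  deltas:
    - [[1, -0.14, -0.13, 0, 0, 0, 0], [1, -0.28, -0.25, 0, 0, 0, 0], [1, -0.42, -0.38, 0, 0, 0, 0], [1, -0.56, -0.5, 0, 0, 0, 0], [1, -0.68, -0.61, 0, 0, 0, 0]]

```text
clock: 1.35
tool_pos: [0.4151, -0.0927, 0.2576]
eef_rot: [0.807, -0.591, -0.001, -0.001]
contact_force: [0.9, -0.5, -0.9]
opening: 0.005
```

```bash
python3 -c "
from h import *
status(); print(norm_shift([-.113,0,.1]))"
```

```text
t 1.35 tcp box mm [-244.3 -140.2  257.6] F [ 0.86 -0.52 -0.89] open 0.0
turn needed [-0.      0.0006 -0.0024] q [ 0.21  0.44 -0.14  2.14  0.11  0.57 -1.28]
[-0.4698 -0.4341  0.5262]
```

Request:
play_rows:
  deltas:
    - [[1, -0.14, -0.13, 0, 0, 0, 0], [1, -0.28, -0.26, 0.05, 0, 0, 0], [1, -0.41, -0.38, 0.15, 0, 0, -0.0025], [1, -0.47, -0.434, 0.3, 0, 0, -0.0025], [1, -0.47, -0.434, 0.42, 0, 0, -0.0025]]

```text
clock: 1.98
tool_pos: [0.4972, 0.0843, 0.1301]
eef_rot: [0.81, -0.586, -0.001, -0.002]
contact_force: [0.0, -0.8, -0.8]
opening: 0.006
```

```bash
python3 -c "
from h import *
import cv2
status(); print(norm_shift([-.113,0,.08]))
for n in ('scene','top','wrist'): cv2.imwrite(f'pics/{n}1.png',vision.snapshot(n)[:,:,::-1])
a=cv2.imread('pics/scene1.png')[150:280,210:370]; b=cv2.imread('pics/top1.png')[130:260,210:370]
cv2.imwrite('pics/c1.png',cv2.resize(np.hstack([a,b]),None,fx=2.5,fy=2.5,interpolation=cv2.INTER_CUBIC))
"
```

```text
t 1.98 tcp box mm [-111.6    2.7  130.1] F [ 0.03 -0.82 -0.81] open 0.01
turn needed [-0.0004  0.0011  0.0015] q [-0.21  0.75 -0.08  2.04  0.13  0.36 -1.64]
[0.0097 0.0051 0.1671]
```

View pics/c1.png

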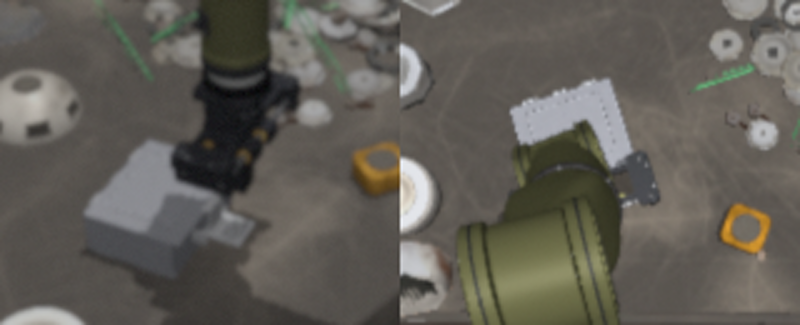

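View pics/wrist1.png

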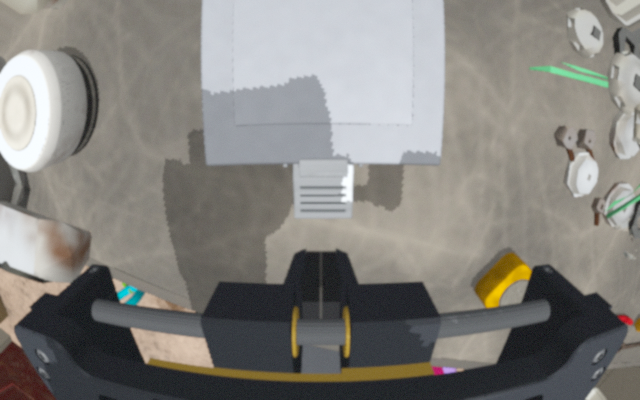

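```bash
python3 -c "
from h import *
m=vision.camera_model('wrist');W=m['world_to_cam'];c=-W[:3,:3].T@W[:3,3]
print(m['vfov'],m['cx'],m['cy'],w2box(c),w2box(get_state()['tool_pos']), RB.inv().apply(-W[2,:3]))
f=200/np.tan(np.radians(m['vfov']/2))
def fr(u,v,z):
    dx,dy=u-m['cx'],v-m['cy'];rr=np.hypot(dx,dy);t=rr/f
    d=W[:3,:3].T@np.array([np.sin(t)*dx/rr,-np.sin(t)*dy/rr,-np.cos(t)])
    return w2box(c+d*(z-c[2])/d[2])
for u,v,z in [(297,217,.038),(352,217,.038),(207,163,.065),(440,163,.065),(300,160,.07),(348,160,.07),(322,255,.111)]: print((u,v),fr(u,v,z).round(4))
"
```

```text
65.70646984690485 320.45236093172 204.87365996964482 [-0.02800937 -0.00029725  0.25739595] [-0.11442093  0.00017573  0.13059378] [-0.32849565  0.00190132 -0.94450357]
(297, 217) [-0.1141  0.018   0.038 ]
(352, 217) [-0.1141 -0.0239  0.038 ]
(207, 163) [-0.0656  0.0751  0.065 ]
(440, 163) [-0.0655 -0.0792  0.065 ]
(300, 160) [-0.064   0.0126  0.07  ]
(348, 160) [-0.0639 -0.0169  0.07  ]
(322, 255) [-0.1073 -0.0008  0.111 ]
```

```bash
python3 -c "
from h import *
status(); print(norm_shift([-.109,-.001,.065]),norm_shift([-.109,-.001,.048]))"
```

```text
t 2.12 tcp box mm [-114.4    0.2  130.6] F [ 0.61  0.28 -0.26] open 0.01
turn needed [0.0014 0.0007 0.0002] q [-0.21  0.74 -0.07  2.04  0.13  0.37 -1.64]
[ 0.0044 -0.019   0.2186] [ 0.0045 -0.0193  0.2752]
```

Request:
play_rows:
  deltas:
    - [[1, 0.004, -0.019, 0.12, 0, 0, 0], [1, 0.004, -0.019, 0.2, 0, 0, 0], [1, 0.004, -0.019, 0.23, 0, 0, 0], [1, 0.004, -0.019, 0.25, 0, 0, 0], [1, 0.004, -0.019, 0.265, 0, 0, 0]]

```text
clock: 2.75
tool_pos: [0.5013, 0.0813, 0.0521]
eef_rot: [0.809, -0.588, -0.002, 0.001]
contact_force: [-0.3, -0.4, 3.4]
opening: 0.009
```

```bash
python3 -c "
from h import *
import cv2
status(); print(norm_shift([-.109,-.001,.045]))
for n in ('scene',): cv2.imwrite(f'pics/{n}2.png',vision.snapshot(n)[:,:,::-1])
a=cv2.imread('pics/scene2.png')[150:280,210:370]
cv2.imwrite('pics/c2.png',cv2.resize(a,None,fx=4,fy=4,interpolation=cv2.INTER_CUBIC))
"
```

```text
t 2.75 tcp box mm [-108.6   -1.3   52.1] F [-0.29 -0.36  3.37] open 0.01
turn needed [ 0.0009  0.0005 -0.    ] q [-0.23  0.9  -0.04  2.05  0.15  0.2  -1.66]
[-0.001   0.0012  0.0236]
```

View pics/c2.png

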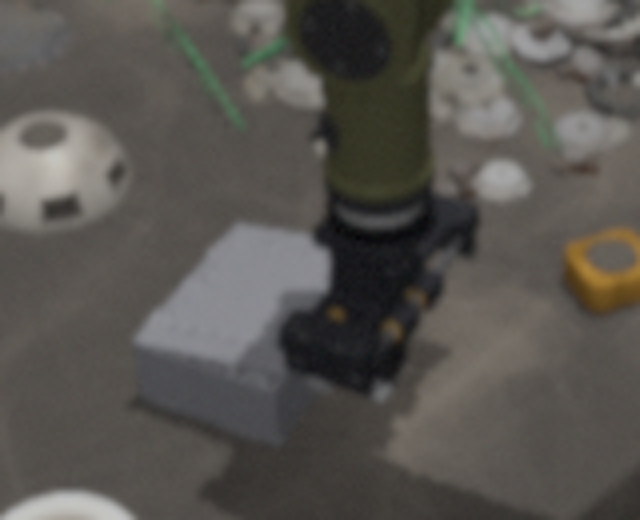

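The fingertips are pressing on the pad with about 3.4 N and the lid is still shut. I'll press a little further.

Request:
play_rows:
  deltas:
    - [[1, 0, 0, 0.012, 0, 0, 0], [1, 0, 0, 0.02, 0, 0, 0], [1, 0, 0, 0.025, 0, 0, 0], [1, 0, 0, 0.025, 0, 0, 0]]

```text
clock: 3.3
tool_pos: [0.5014, 0.0814, 0.0459]
eef_rot: [0.809, -0.588, -0.001, 0.0]
contact_force: [-3.2, 0.0, 23.5]
opening: 0.006
```

```bash
python3 -c "
from h import *
import cv2
status()
for n in ('scene',): cv2.imwrite(f'pics/{n}3.png',vision.snapshot(n)[:,:,::-1])
a=cv2.imread('pics/scene3.png')[150:280,210:370]
cv2.imwrite('pics/c3.png',cv2.resize(a,None,fx=4,fy=4,interpolation=cv2.INTER_CUBIC))
print(norm_shift([-.109,-.001,.045]))
"
```

```text
t 3.3 tcp box mm [-108.5   -1.3   45.9] F [-3.24  0.04 23.55] open 0.01
turn needed [0.0005 0.0004 0.    ] q [-0.23  0.91 -0.04  2.05  0.15  0.19 -1.66]
[-0.0011  0.0019  0.0032]
```

View pics/c3.png

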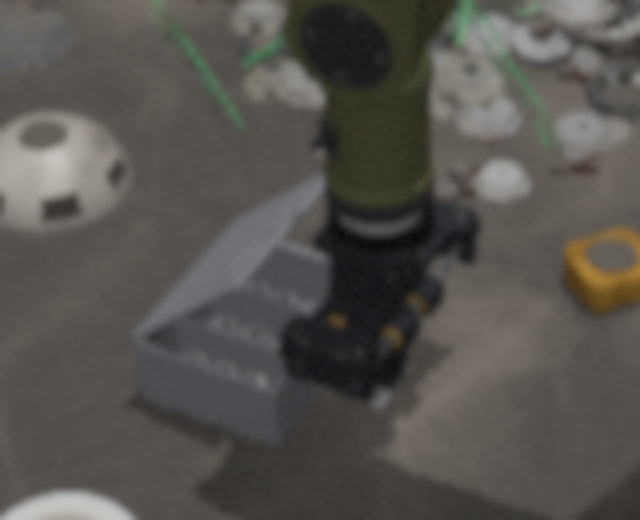

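The lid has popped up. The force on the tool is 23 N, so the tab is at its end stop. I'll lift off and back away slightly.

Request:
play_rows:
  deltas:
    - [[1, 0, 0, -0.03, 0, 0, 0], [1, 0, 0.05, -0.12, 0, 0, 0], [1, 0, 0.05, -0.25, 0, 0, 0], [1, 0, 0.05, -0.35, 0, 0, 0], [1, 0, 0.05, -0.36, 0, 0, 0]]

```text
clock: 3.98
tool_pos: [0.4887, 0.077, 0.1557]
eef_rot: [0.809, -0.588, 0.0, -0.002]
contact_force: [0.9, -0.4, -0.2]
opening: 0.007
```

```bash
python3 -c "
from h import *
import cv2
for n in ('scene','wrist'): cv2.imwrite(f'pics/{n}4.png',vision.snapshot(n)[:,:,::-1])
a=cv2.imread('pics/scene4.png')[150:280,210:370]
cv2.imwrite('pics/c4.png',cv2.resize(a,None,fx=4,fy=4,interpolation=cv2.INTER_CUBIC))
status()
for x in (-.055,-.04,0,.05): print(norm_shift([x,-.001,.154]))
"
```

```text
t 4.08 tcp box mm [-123.1   -1.4  154. ] F [-0.47 -0.15  0.16] open 0.01
turn needed [0.0003 0.0004 0.    ] q [-0.2   0.69 -0.08  2.05  0.13  0.4  -1.64]
[-0.0014 -0.227  -0.0003]
[-0.0014 -0.277  -0.0003]
[-1.400e-03 -4.104e-01 -4.000e-04]
[-0.0013 -0.577  -0.0006]
```

View pics/c4.png

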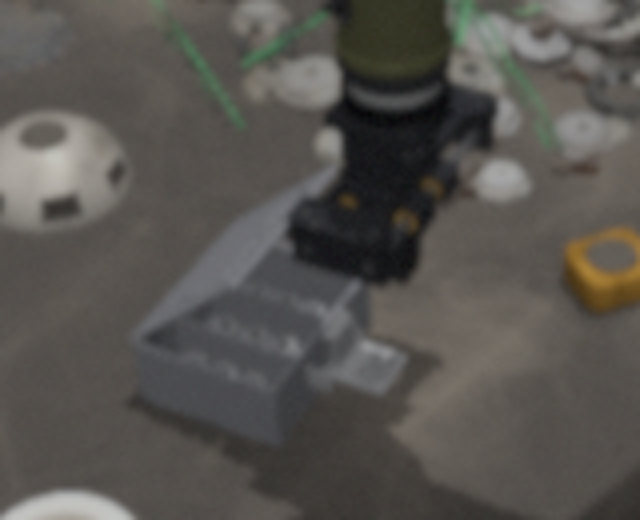

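View pics/wrist4.png

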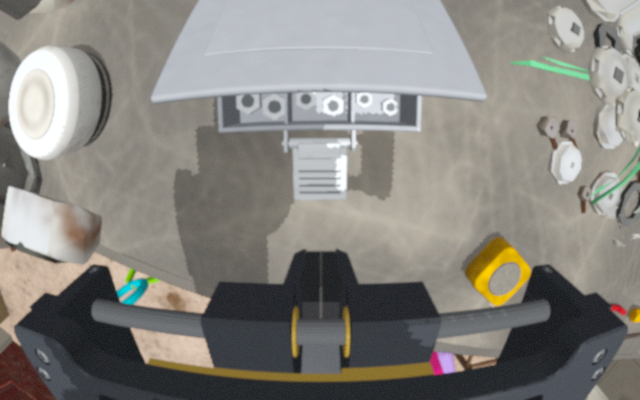

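The lid is open to about 0.75 rad (front edge near row 97 in the wrist view) and the tab has sprung back. I'll check the edge height, then go under it.

```bash
python3 -c "
from h import *
m=vision.camera_model('wrist');W=m['world_to_cam'];c=-W[:3,:3].T@W[:3,3]
f=200/np.tan(np.radians(m['vfov']/2))
def fr(u,v,z):
    dx,dy=u-m['cx'],v-m['cy'];rr=np.hypot(dx,dy);t=rr/f
    d=W[:3,:3].T@np.array([np.sin(t)*dx/rr,-np.sin(t)*dy/rr,-np.cos(t)])
    return w2box(c+d*(z-c[2])/d[2]).round(4)
for z in (.14,.15,.16): print(z,fr(153,98,z),fr(486,97,z), 'width',np.linalg.norm(fr(153,98,z)-fr(486,97,z)))
print(norm_shift([-.065,-.001,.146]))
"
```

```text
0.14 [-0.0299  0.0809  0.14  ] [-0.0297 -0.083   0.14  ] width 0.16390012202557996
0.15 [-0.0304  0.075   0.15  ] [-0.0302 -0.0773  0.15  ] width 0.152300131319707
0.16 [-0.0309  0.0691  0.16  ] [-0.0307 -0.0715  0.16  ] width 0.14060014224743872
[-0.0014 -0.1937  0.0264]
```

Request:
play_rows:
  deltas:
    - [[1, 0, -0.05, 0.02, 0, 0, 0], [1, 0, -0.1, 0.027, 0, 0, 0], [1, 0, -0.15, 0.027, 0, 0, 0], [1, 0, -0.18, 0.027, 0, 0, 0], [1, 0, -0.193, 0.027, 0, 0, 0]]

```text
clock: 4.7
tool_pos: [0.5424, 0.0947, 0.145]
eef_rot: [0.809, -0.588, -0.001, 0.0]
contact_force: [0.3, 0.2, -0.1]
opening: 0.007
```

```bash
python3 -c "
from h import *
import cv2
for n in ('wrist',): cv2.imwrite(f'pics/{n}5.png',vision.snapshot(n)[:,:,::-1])
status()
for x in (-.04,0,.05): print(norm_shift([x,-.001,.15]))
"
```

```text
t 4.75 tcp box mm [-65.   -1.3 145.2] F [ 0.17 -0.2   0.97] open 0.0
turn needed [0.0004 0.0005 0.0001] q [-0.2   0.76 -0.09  1.89  0.12  0.5  -1.63]
[-0.0009 -0.0832 -0.016 ]
[-0.0008 -0.2165 -0.0162]
[-0.0008 -0.3832 -0.0165]
```

View pics/wrist5.png

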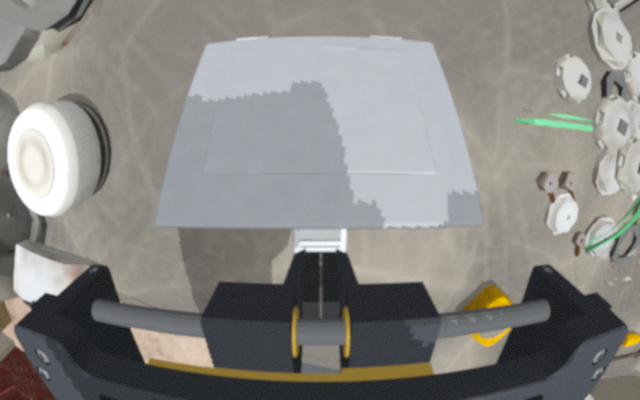

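The edge measures 0.150 m high and 152 mm wide, which fits, and it sits above the fingertip (0.126 m). I'll push slowly.

Request:
play_rows:
  deltas:
    - [[1, 0, -0.05, 0, 0, 0, 0], [1, 0, -0.08, 0, 0, 0, 0], [1, 0, -0.1, 0, 0, 0, 0], [1, 0, -0.12, -0.005, 0, 0, 0], [1, 0, -0.14, -0.01, 0, 0, 0]]

```text
clock: 5.38
tool_pos: [0.583, 0.1078, 0.1483]
eef_rot: [0.809, -0.588, -0.001, 0.0]
contact_force: [-2.0, -1.3, 1.5]
opening: 0.009
```

```bash
python3 -c "
from h import *
import cv2
for n in ('wrist',): cv2.imwrite(f'pics/{n}6.png',vision.snapshot(n)[:,:,::-1])
status()
"
```

```text
t 5.42 tcp box mm [-21.2  -1.3 148.6] F [ 0.84 -0.08  0.68] open 0.01
turn needed [-0.0004  0.0005  0.0001] q [-0.21  0.79 -0.09  1.76  0.12  0.6  -1.63]
```

View pics/wrist6.png

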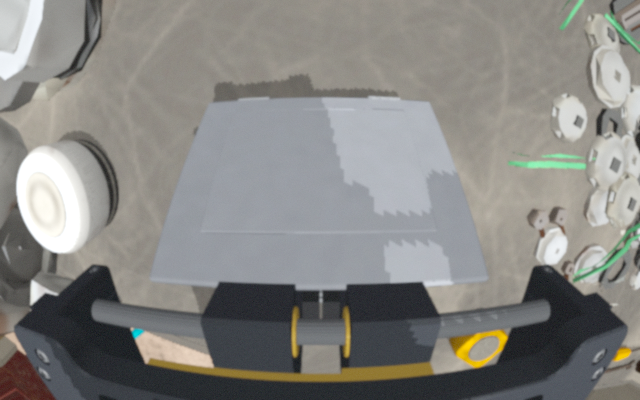

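The fingers are behind the edge and the lid is swinging up. I'll continue while rising slightly.

Request:
play_rows:
  deltas:
    - [[1, 0, -0.022, -0.01, 0, 0, 0], [1, 0, -0.045, -0.02, 0, 0, 0], [1, 0, -0.067, -0.03, 0, 0, 0], [1, 0, -0.09, -0.04, 0, 0, 0], [1, 0, -0.112, -0.045, 0, 0, 0]]

```text
clock: 6.05
tool_pos: [0.617, 0.119, 0.1624]
eef_rot: [0.809, -0.588, -0.0, -0.001]
contact_force: [-0.5, 1.0, -0.2]
opening: 0.006
```

Request:
play_rows:
  deltas:
    - [[1, 0, -0.022, 0, 0, 0, 0], [1, 0, -0.045, 0, 0, 0, 0], [1, 0, -0.067, 0, 0, 0, 0], [1, 0, -0.09, 0, 0, 0, 0], [1, 0, -0.112, 0, 0, 0, 0]]

```text
clock: 6.68
tool_pos: [0.6494, 0.1295, 0.1624]
eef_rot: [0.809, -0.588, -0.0, -0.001]
contact_force: [-0.5, -0.2, -0.1]
opening: 0.003
```

```bash
python3 -c "
from h import *
import cv2
for n in ('wrist','scene'): cv2.imwrite(f'pics/{n}7.png',vision.snapshot(n)[:,:,::-1])
a=cv2.imread('pics/scene7.png')[130:280,210:370]
cv2.imwrite('pics/c7.png',cv2.resize(np.hstack([a]),None,fx=4,fy=4,interpolation=cv2.INTER_CUBIC))
status()
"
```

```text
t 6.78 tcp box mm [ 47.5  -1.1 162.4] F [0.19 0.44 0.42] open 0.0
turn needed [-0.0009  0.0005  0.0002] q [-0.21  0.85 -0.1   1.53  0.1   0.77 -1.61]
```

View pics/c7.png

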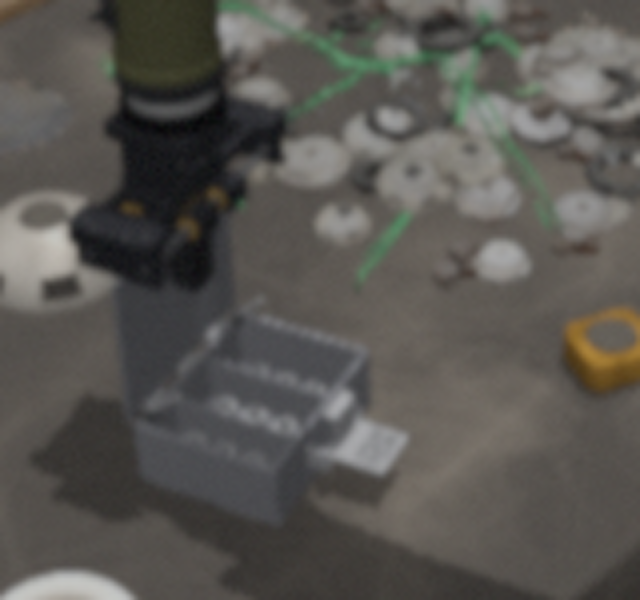

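View pics/wrist7.png

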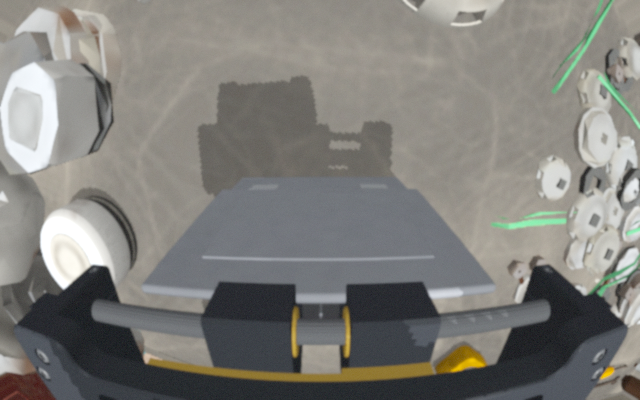

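The lid is almost upright, so I'll carry on past vertical.

Request:
play_rows:
  deltas:
    - [[1, 0, -0.02, 0, 0, 0, 0], [1, 0, -0.04, 0, 0, 0, 0], [1, 0, -0.06, 0, 0, 0, 0], [1, 0, -0.08, 0, 0, 0, 0], [1, 0, -0.1, 0, 0, 0, 0]]

```text
clock: 7.4
tool_pos: [0.6788, 0.1392, 0.1625]
eef_rot: [0.809, -0.588, 0.0, -0.002]
contact_force: [-0.8, -0.0, -0.3]
opening: 0.006
```

```bash
python3 -c "
from h import *
import cv2
for n in ('wrist','scene'): cv2.imwrite(f'pics/{n}8.png',vision.snapshot(n)[:,:,::-1])
a=cv2.imread('pics/scene8.png')[130:280,210:370]
b=cv2.resize(a,(427,400)); cv2.imwrite('pics/c8.png',np.hstack([b,cv2.imread('pics/wrist8.png')[:,140:510]]))
status()
"
```

```text
t 7.5 tcp box mm [ 78.5  -0.9 162.6] F [-0.33 -0.24 -0.11] open 0.0
turn needed [-0.0014  0.0006  0.0002] q [-0.22  0.89 -0.1   1.42  0.1   0.83 -1.61]
```

View pics/c8.png

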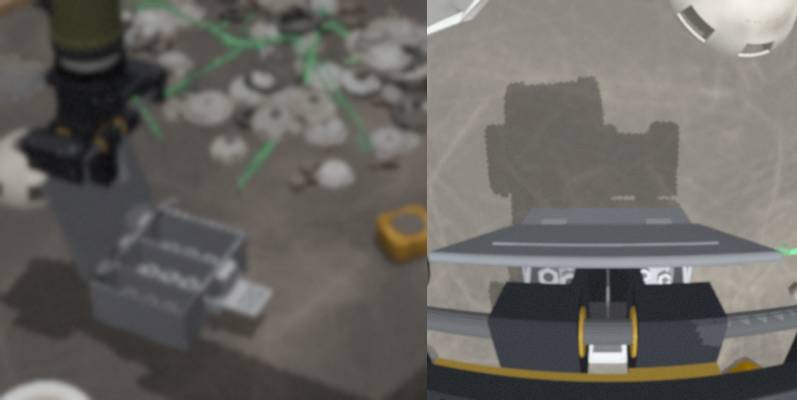

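The lid has run ahead of the fingers towards its stop. I'll take the hand straight back and up.

Request:
play_rows:
  deltas:
    - [[1, 0, 0.04, 0, 0, 0, 0], [1, 0, 0.15, 0, 0, 0, 0], [1, 0, 0.3, -0.02, 0, 0, 0], [1, 0, 0.45, -0.15, 0, 0, 0], [1, 0, 0.55, -0.3, 0, 0, 0]]

```text
clock: 8.12
tool_pos: [0.5195, 0.0872, 0.2523]
eef_rot: [0.809, -0.588, -0.0, -0.001]
contact_force: [0.8, 0.7, -0.7]
opening: 0.007
```

Request:
play_rows:
  deltas:
    - [[1, 0, 0.1, -0.05, 0, 0, 0], [1, 0, 0.2, -0.05, 0, 0, 0], [1, 0, 0.2, -0.05, 0, 0, 0]]

```text
clock: 8.5
tool_pos: [0.4608, 0.0678, 0.2679]
eef_rot: [0.809, -0.588, -0.0, -0.001]
contact_force: [0.7, -0.8, 0.5]
opening: 0.006
```

```bash
python3 -c "
from h import *
import cv2
for n in ('wrist','scene','top'): cv2.imwrite(f'pics/{n}9.png',vision.snapshot(n)[:,:,::-1])
a=cv2.imread('pics/scene9.png')[130:280,210:370]
b=cv2.resize(a,(427,400)); cv2.imwrite('pics/c9.png',np.hstack([b,cv2.imread('pics/wrist9.png')[:,140:510]]))
status()
def px(p): return (np.array(proj('scene',box2w(np.array(p)))) -[210,130])*[427/160,400/150]
for th in (1.7,1.8,1.92):
    for off in (0,.004):
        print(th,off,[px([.0605+off-.1325*np.cos(th),y,.06+.1325*np.sin(th)]).round(1) for y in (.077,-.077)])
"
```

```text
t 8.65 tcp box mm [-148.    -1.3  267.4] F [-0.11  0.29  0.47] open 0.01
turn needed [-0.0011  0.0005  0.0002] q [-0.16  0.47 -0.13  2.01  0.09  0.66 -1.6 ]
1.7 0 [array([ 58.3, 187.8]), array([135.4, 111.7])]
1.7 0.004 [array([ 55.1, 186.8]), array([132.4, 110.8])]
1.8 0 [array([ 48.1, 186.3]), array([125.7, 110.6])]
1.8 0.004 [array([ 45. , 185.3]), array([122.7, 109.7])]
1.92 0 [array([ 36.7, 185.8]), array([114.7, 110.6])]
1.92 0.004 [array([ 33.5, 184.8]), array([111.7, 109.7])]
```

View pics/c9.png

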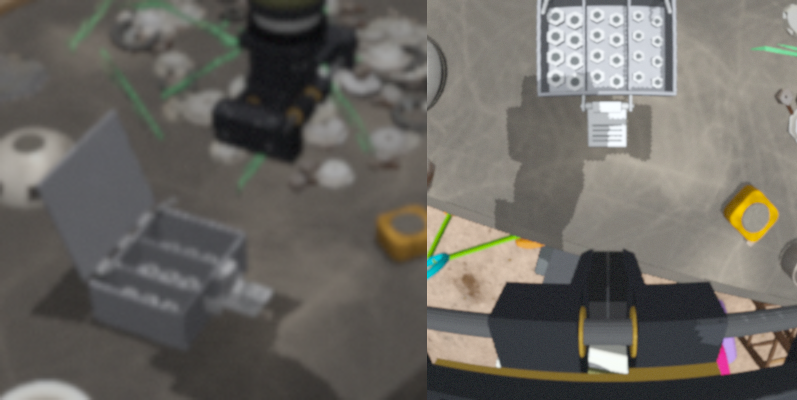

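View pics/top9.png

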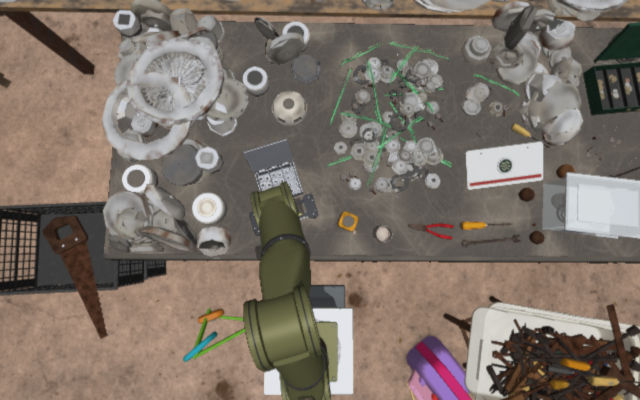

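The corners are at about (40,184) and (112,113), which matches 1.86 to 1.92 rad. I'll wait a moment, then confirm that the lid is at rest.

Request:
play_rows:
  deltas:
    - [[1, 0, 0, 0, 0, 0, 0], [1, 0, 0, 0, 0, 0, 0], [1, 0, 0, 0, 0, 0, 0], [1, 0, 0, 0, 0, 0, 0], [1, 0, 0, 0, 0, 0, 0]]

```text
clock: 9.28
tool_pos: [0.4638, 0.0692, 0.2674]
eef_rot: [0.809, -0.588, 0.0, -0.002]
contact_force: [0.2, -0.1, 0.7]
opening: 0.005
```

```bash
python3 -c "
from h import *
import cv2
for n in ('scene','top'): cv2.imwrite(f'pics/{n}10.png',vision.snapshot(n)[:,:,::-1])
for n,sl in (('scene',np.s_[160:270,215:310]),('top',np.s_[135:185,240:305])):
    d=cv2.absdiff(cv2.imread(f'pics/{n}9.png'),cv2.imread(f'pics/{n}10.png'))[sl]; print(n,d.mean(),d.max())
a=cv2.imread('pics/top10.png')[130:230,230:330]; b=cv2.imread('pics/scene10.png')[160:260,210:310]
cv2.imwrite('pics/c10.png',cv2.resize(np.hstack([a,b]),None,fx=4,fy=4,interpolation=cv2.INTER_CUBIC))
for n,(x0,y0) in (('top',(230,130)),('scene',(210,160))):
  for th in (1.75,1.8,1.85,1.92):
    print(n,th,[((np.array(proj(n,box2w(np.array([.0605+.003-.1325*np.cos(th),y,.06+.1325*np.sin(th)]))))-[x0,y0]+.5)*4).round(0) for y in (.077,-.077)])
status()
"
```

```text
scene 1.1178947368421053 39
top 0.5681025641025641 23
top 1.75 [array([ 61., 113.]), array([239.,  60.])]
top 1.8 [array([ 60., 106.]), array([236.,  53.])]
top 1.85 [array([58., 99.]), array([234.,  46.])]
top 1.92 [array([56., 90.]), array([232.,  38.])]
scene 1.75 [array([ 78., 161.]), array([194.,  48.])]
scene 1.8 [array([ 71., 160.]), array([187.,  47.])]
scene 1.85 [array([ 63., 160.]), array([180.,  47.])]
scene 1.92 [array([ 53., 160.]), array([171.,  47.])]
t 9.38 tcp box mm [-148.    -1.3  267.5] F [0.72 0.54 0.4 ] open 0.01
turn needed [-0.0011  0.0005  0.0002] q [-0.16  0.47 -0.13  2.01  0.09  0.66 -1.6 ]
```

View pics/c10.png

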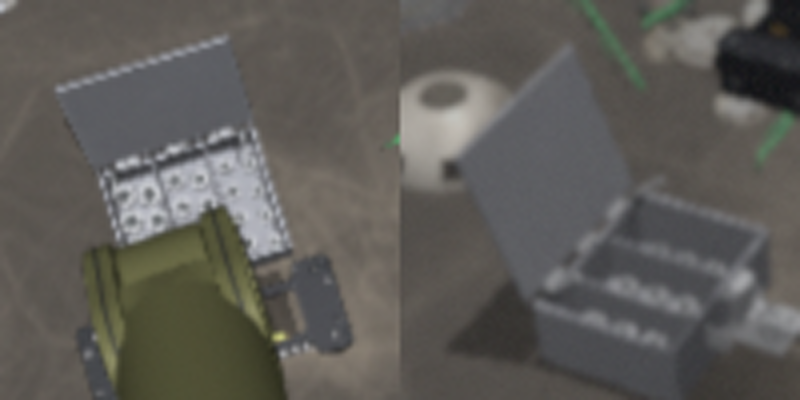

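The top view puts the lid corners at (56,89) and (228,36), which matches 1.92 rad. Nothing is moving, so I'm handing in.

```bash
python3 -c "
from plant import r
r.finish_job()"
```

```text
the job is handed in; nothing more can be done
```

I opened the nut box and handed the job in at about 9.4 s, well inside the 40 s limit; no verdict was reported.

**What I did:** I located the box in the cameras and pressed the tab with the shut fingertips until the lid popped up. I then lifted off, pushed the lid past upright by its front edge and took the hand back and up.

**Last checks:**
- **Lid:** the top view matches about 1.92 rad, fully open on its stop. The scene view reads 1.85 to 1.9 rad by eye. It did not visibly move between two looks 0.7 s apart.
- **Tab:** it looked back at rest in the pictures, judged by eye only.
- **Box and bystanders:** nothing appeared to move, again only by eye.
- **Robot:** the hand is clear of everything, with wrist force readings at the noise level (under 1 N).

**Off-nominal readings:**
- **Tab force:** the press reached the tab's end stop and peaked at about 23.5 N on the pad, well above the 2 to 5 N needed. The lid push showed under 3 N at the readings taken.
- **Box position:** the wrist camera placed the box about 5 mm further back than the top camera did. I allowed for that in the press and push.

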